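# Pull-check of a bench spring gauge

### The job

Check the bench spring gauge with the flat upright paddle: pull its paddle out against the spring until the pointer below the paddle stands level with the brass clip on that gauge's scale, without overshooting, and hold it steady there for two seconds. Then ease it back fully home without letting it snap, and let go. Leave the brass clip where it is set, and do not pull the other gauge, the one with the round knob.

Things in the scene. Friction and masses are not known exactly. Their poses are not given: they have to be found in the camera images.
- paddle_grip (a point): Middle of the paddle: upright aluminium plate 14 mm thick along the pull, 34 wide; this point is 57 mm above the worktop, 19 below its top, on its mid-plane, over a carriage 26 mm high. Pulled along its -x, level; +y is the scale side. Pointer on the mid-plane: at the mark when its x equals the clip's. Gauge fixed: grey base 210 x 70 mm, round spring tube behind, top below 40 mm.
- paddle_gauge_set_mark (a point): Top of the brass clip on the paddle gauge's white scale, marking the wanted reading: 9 mm along the scale, 16 across, top 29 mm above the worktop, 29.5 mm to the +y side of the paddle's middle. Axes parallel to the paddle's. It stands 35 to 65 mm toward -x of the paddle's home place and can be shifted if pushed.
- paddle (a joint): How far the paddle is pulled out, m: 0 = fully home (where the spring keeps it), at most 0.085. The spring pulls back with 2.4 N at home and 0.8 N more for each 10 mm; let go, it snaps home. (A furnace 0.4 m tall fills the bench left of both gauges, from about y = -0.1 to 0.35 m and beyond x = 0.48 m in the robot's base frame: reach round its front.)
- knob_pull (a joint): The same for the other gauge, to be left at 0 (home): shorter (190 mm), square spring housing, round knob 30 mm across with its top 66 mm above the worktop, a brass clip of its own. It stands 0.12 to 0.24 m from the paddle gauge, to its left or right.

How it is judged:
By the outcome, as a careful person would: the job done as asked, in the order asked, and still so for the second after the job is handed in, with the robot touching nothing.
It also fails if it takes over 38 s, if anything falls off the work surface, if the arm or the gripper's body presses on something with over 40 N, if the wrist force passes 120 N, or if a joint passes its speed limit or range.

### The arm

A 6-joint arm with a two-finger parallel gripper is mounted at the origin on a cart in front of the work surface, level with it; the furniture and walls round the work are solid. World frame = base frame: x ahead of the robot, y to its left, z up, the work surface at z = 0. Lengths are in mm, angles in rad, forces in N, time in s.
With the tool pointing down it reaches from about 275 to 750 mm from the base axis. Payload 10.2 kg.
Tool frame: the origin (TCP) lies between the finger pads; the fingertips stand 22 mm ahead of it and the grasp point (between the pads) lies 3 mm ahead of it (ctrl.nose_length is the distance from the TCP to the fingertips, in mm); y points along the fingers, z is the direction in which the jaws open and shut, and the axes are right-handed (so a half turn about y gives the same grasp; the last joint's range is limited). The gripper opens to 85 mm and grips with 20 to 120 N. Pads are 22 mm wide; open, the fingers measure 114 mm over their backs; the gripper's body (76 mm by 85 mm) begins 54 mm behind the grasp point. The pads swing forward as they close: fully open they stand 13 mm farther back than shut.
Start: joints at [1.094, 0.313, 1.498, -0, 1.331, -0.223], TCP at [131.832, 508.185, 253.294] pointing down, gripper open.
Joint ranges: [-2.94, 2.94], [-0.97, 2.17], [0.19, 2.56], [-1.23, 4.37], [0.02, 3.11], [-2.88, 2.88]. Speed limits (rad/s): [2.39, 2.39, 3.01, 3.14, 3.14, 3.14].

### API

Orientations are given as a unit quaternion [w, x, y, z].
In Python, from rig import ctrl, eyes, models gives the robot as it stands.
- The arm moves only by the shell command python3 -m crank 'ROWS' [FORCE]. ROWS is JSON, a list of rows, each an object with "dp": the shift along the tool's x, y, z in mm, a list of three; "roll": the turn about the tool's y in rad; "gripper": the closure in counts, from 0 (fully open) to 255 (shut). A call has 1 to 10 rows; each row is the pose to reach, as a shift and turn from the pose commanded when the call began, along the tool's axes at that moment; what a row does not reach only later rows make up. A row lasts 1/12 s, in which the tool goes at most 41.7 mm and 7.16 degrees, less where a joint would pass 70% of its speed; a pose out of reach is approached as far as the arm can. A call with a gripper value outside its range is refused whole. The fingers move at their own pace and stop on an object; FORCE is the grip in N (left out, the last holds). Time passes only in rows, so rows that repeat a pose let the fingers close. It gives the time, the measured TCP pose, the force and the opening at its end, in the units of the state.
- ctrl.sense(): the state, without advancing time (a new reading comes with each control period).
- eyes.capture(name): name is "side" or "top"; returns a dict with "color" (384x512x3 uint8, red, green, blue), "fx", "fy", "cx", "cy" (pixels), "distortion" ([k1, k2, p1, p2, k3] as OpenCV has them; the pictures are not rectified), "R" (3x3) and "t" (3): a world point X has camera coordinates R X + t. Camera axes: x right, y down, z forward; pixel columns grow to the right and rows downward; lengths in mm; the calibration is good to about 2 mm. A picture is of the moment at which its call begins. There is no depth.
- ctrl.finish_job(): hands the job in, once; it reports no verdict.
Trained networks look in a picture, given as the dict that the camera call returned (one of the last four; its "shot" number tells which), for a name from the list of things; names that differ only in an ending like _2 or _b are one class to them, and where a whole thing is asked for, a point or a joint stands for the part that bears it (a point fixed in the world has none). Each returns a list of dicts, best first, with "confidence" (0 to 1); they miss things now and then, are a little off and sometimes report something else, mostly with a low value. They report only what shows in the picture. A call takes as long as a camera call.
- models.spot_in(picture, label): "extent" ([centre column, centre row, width, height] in pixels, round what is visible of it).
- models.spot_point(picture, label): "centre" ([column, row] in pixels: a listed point, or the origin of a listed thing).
The state is a dict: "time_s": time; "joints": joint angles; "dq": joint speeds; "tau": joint torques, N m; "eef_pos": TCP position; "ee_rot": TCP orientation; "force": force on the tool from outside, world axes, zero at the start; "wrist_torque": the same for the moment, N m; "grip_width": opening from 0.0 (shut) to 1.0 (fully open).
Only numpy, scipy, OpenCV 4.12 (cv2) and the standard library are available. Lean on these libraries where they do the work, as an engineer would, in place of code of your own. Each camera call takes 0.05 s, during which the arm holds its last target. There are 200 camera calls.

## Working session

There is one attempt and no reset: what is moved stays moved. The work goes in short steps, Python scripts to look and compute and a shell command to move; the robot and the scene stay as the last step left them, time stands still between calls to the robot, and variables do not carry over. Pictures are saved under pics/ and viewed, about 8 in all and at most 12, crops included, and the job is handed in when it is done.

```bash
mkdir -p pics; ls
cat > h.py <<'E'
import numpy as np, cv2
from rig import ctrl, eyes, models
from scipy.spatial.transform import Rotation as Rn
def K(p): return np.array([[p['fx'],0,p['cx']],[0,p['fy'],p['cy']],[0,0,1.]])
def ray(p,uv):
    n=cv2.undistortPoints(np.array([[uv]],float),K(p),np.array(p['distortion'],float))[0,0]
    R=np.array(p['R']);t=np.array(p['t']); return -R.T@t, R.T@np.array([n[0],n[1],1])
def at_z(p,uv,z):
    c,d=ray(p,uv); return c+d*(z-c[2])/d[2]
def tri(obs):
    A=np.zeros((3,3));b=np.zeros(3)
    for p,uv in obs:
        c,d=ray(p,uv);d=d/np.linalg.norm(d);M=np.eye(3)-np.outer(d,d);A+=M;b+=M@c
    return np.linalg.solve(A,b)
def proj(p,X):
    return cv2.projectPoints(np.array(X,float).reshape(-1,1,3),cv2.Rodrigues(np.array(p['R'],float))[0],np.array(p['t'],float),K(p),np.array(p['distortion'],float))[0][:,0]
def rot():
    q=ctrl.sense()['ee_rot']; return Rn.from_quat([q[1],q[2],q[3],q[0]]).as_matrix()
def save(p,n): cv2.imwrite('pics/'+n+'.png',p['color'][:,:,::-1])
E
python3 - <<'E'
from h import *
s=ctrl.sense();print(s['time_s'],s['eef_pos'],s['force'],s['grip_width'],ctrl.nose_length);print(rot().round(3))
P={}
for n in('side','top'):
    p=P[n]=eyes.capture(n);save(p,n+'0')
    print(n,ray(p,(256,192))[0])
    for l,z in(('paddle_grip',57),('paddle_gauge_set_mark',29)):
        for r in models.spot_point(p,l)[:3]: print(l,r['centre'],r['confidence'],at_z(p,r['centre'],z).round(1))
    for l in('paddle','knob_pull'):
        for r in models.spot_in(p,l)[:2]: print(l,r)
cv2.imwrite('pics/both0.png',cv2.resize(np.vstack([P['side']['color'],P['top']['color']])[:,:,::-1],(400,600)))
E
```

```text
pics
0.0 [131.70521097 507.9717793  252.71726698] [-0.58053709 -0.94703587 -0.92518105] 1.0001904655380585 22.0
[[ 0.968 -0.001  0.251]
 [-0.251 -0.001  0.968]
 [-0.    -1.    -0.001]]
side [181.40807256 217.30539225 622.53084121]
paddle_grip [289.5, 176.7] 0.81 [ 515.7 -397.3   57. ]
paddle_gauge_set_mark [310.5, 207.5] 0.56 [ 453.4 -374.4   29. ]
paddle {'extent': [291.6, 183.6, 19.2, 37.4], 'confidence': 0.71}
knob_pull {'extent': [226.6, 236.5, 53.2, 30.8], 'confidence': 0.83}
top [ 454.63237155 -278.92727201  905.7702902 ]
paddle_grip [313.5, 200.1] 0.46 [ 509.6 -404.8   57. ]
paddle_gauge_set_mark [303.8, 225.3] 0.39 [ 456.3 -387.3   29. ]
paddle {'extent': [314.9, 199.2, 19.3, 18.3], 'confidence': 0.61}
knob_pull {'extent': [235.2, 188.1, 18.2, 40.0], 'confidence': 0.67}
```

View pics/side0.png

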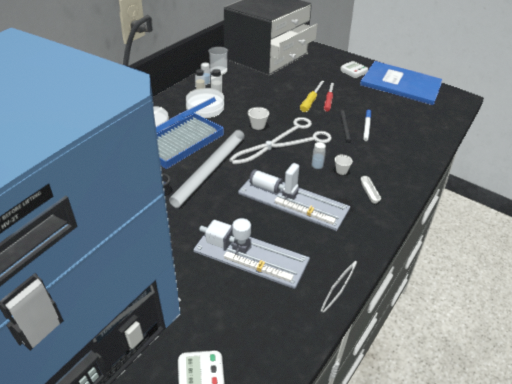

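View pics/top0.png

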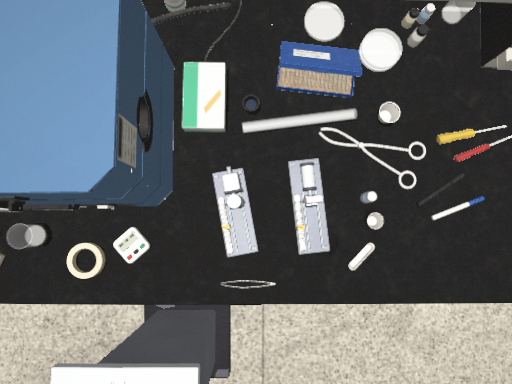

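Side view: paddle gauge is the farther one (paddle ~(291,178), clip ~(310,208)), knob gauge at ~(240,232). Top view: paddle ~(313,199), clip ~(298,225), knob gauge to its left at (235,202). I'll view enlarged crops to get the axis.

Run:
```python
from h import *
s=eyes.capture('side');t=eyes.capture('top')
a=cv2.resize(s['color'][155:235,230:360],None,fx=6,fy=6,interpolation=cv2.INTER_CUBIC)[:,:,::-1]
b=cv2.resize(t['color'][150:262,270:345],None,fx=5,fy=5,interpolation=cv2.INTER_CUBIC)[:,:,::-1]
cv2.imwrite('pics/ca.png',a);cv2.imwrite('pics/cb.png',b)
```

```text
(no output)
```

View pics/ca.png

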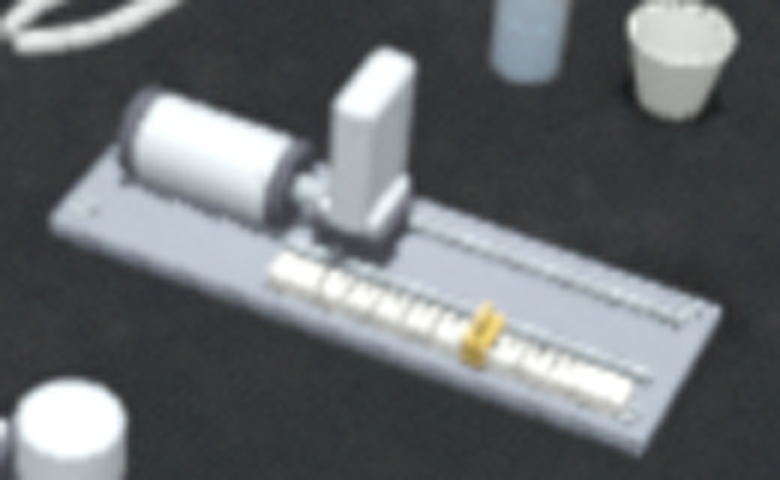

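View pics/cb.png

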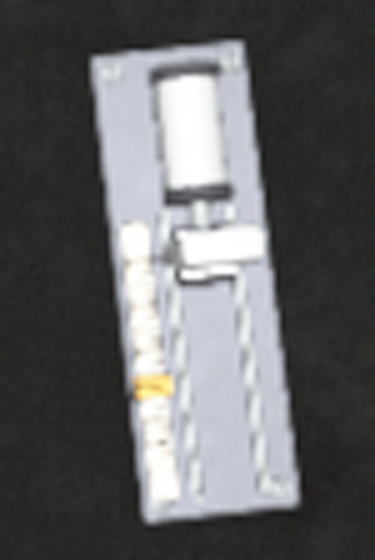

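The crops show the paddle (side crop top corners ~(335,97),(367,112),(415,60),(385,47)), the clip at (485,328)/(154,386), and the base corners. I'll fit a gauge model to these.

```bash
cat > fit.py <<'E'
from h import *
from scipy.optimize import least_squares
s=eyes.capture('side');t=eyes.capture('top')
S=lambda x,y:(230+(x+.5)/6-.5,155+(y+.5)/6-.5)
T=lambda x,y:(270+(x+.5)/5-.5,150+(y+.5)/5-.5)
# params px,py,yaw,d,h,bx,by
pad=[(7,17,76),(-7,17,76),(-7,-17,76),(7,-17,76)]
obs=[]
for q,o in zip(pad,[(335,97),(367,112),(415,60),(385,47)]): obs.append((s,S(*o),'p',q))
for q,o in zip(pad,[(177,231),(178,264),(266,258),(263,227)]): obs.append((t,T(*o),'p',q))
obs+= [(s,S(485,328),'c',0),(t,T(154,386),'c',0)]
for q,o in zip([(105,35),(105,-35),(-105,-35),(-105,35)],[(92,57),(243,41),(298,506),(147,522)]): obs.append((t,T(*o),'b',q))
for q,o in zip([(105,35),(-105,-35),(-105,35)],[(52,222),(720,310),(640,443)]): obs.append((s,S(*o),'b',q))
def res(v):
    px,py,a,d,h,bx,by=v;c,n=np.cos(a),np.sin(a);r=[]
    for cam,uv,k,q in obs:
        if k=='p': L=q
        elif k=='c': L=(-d,29.5,28)
        else: L=(q[0]+bx,q[1]+by,h)
        X=[px+c*L[0]-n*L[1],py+n*L[0]+c*L[1],L[2]]
        r.append(proj(cam,X)[0]-uv)
    return np.array(r).ravel()
f=least_squares(res,[512,-400,.11,50,10,-20,0],loss='soft_l1')
print(f.x.round(3));print(res(f.x).reshape(-1,2).round(2).tolist())
E
python3 fit.py
```

```text
[ 5.12712e+02 -4.02078e+02  1.08000e-01  5.60280e+01  5.59600e+00
 -1.00560e+01  2.60200e+00]
[[0.16, 1.08], [1.66, 1.0], [1.33, -0.08], [-0.36, -0.22], [0.06, -0.32], [0.62, -0.21], [-0.76, -0.69], [-0.95, -1.18], [1.01, -2.76], [-0.55, -0.35], [-0.26, -0.77], [0.07, -0.58], [-0.01, -0.82], [-0.95, -0.62], [0.55, -0.44], [1.12, 0.29], [1.41, 0.53]]
```

```bash
python3 -m crank '[{"dp":[291,0,-294],"roll":1.2,"gripper":0},{"dp":[291,0,-294],"roll":1.2,"gripper":0},{"dp":[291,0,-294],"roll":1.2,"gripper":0},{"dp":[291,0,-294],"roll":1.2,"gripper":0},{"dp":[291,0,-294],"roll":1.2,"gripper":0},{"dp":[291,0,-294],"roll":1.2,"gripper":0},{"dp":[291,0,-294],"roll":1.2,"gripper":0},{"dp":[291,0,-294],"roll":1.2,"gripper":0},{"dp":[291,0,-294],"roll":1.2,"gripper":0},{"dp":[291,0,-294],"roll":1.2,"gripper":0}]' 40; python3 -c "
from h import *
print(rot().round(3))"
```

```text
time_s: 1.53
eef_pos: [340.3, 148.4, 253.6]
ee_rot: [0.527, -0.527, 0.471, -0.472]
force: [0.8, 1.4, -0.8]
grip_width: 1.002
[[ 0.11   0.001  0.994]
 [-0.994  0.     0.11 ]
 [ 0.    -1.     0.001]]
```

```bash
python3 -m crank '[{"dp":[350,0,-28],"roll":0,"gripper":0},{"dp":[350,0,-28],"roll":0,"gripper":0},{"dp":[350,0,-28],"roll":0,"gripper":0},{"dp":[350,0,-28],"roll":0,"gripper":0},{"dp":[350,0,-28],"roll":0,"gripper":0},{"dp":[350,0,-28],"roll":0,"gripper":0},{"dp":[350,0,-28],"roll":0,"gripper":0},{"dp":[350,0,-28],"roll":0,"gripper":0},{"dp":[350,0,-28],"roll":0,"gripper":0},{"dp":[350,0,-28],"roll":0,"gripper":0}]'; python3 -c "
from h import *
R=rot();p=np.array(ctrl.sense()['eef_pos']);print(R.round(3),R.T@(np.array([511.7,-402.2,110])-p))"
```

```text
time_s: 2.37
eef_pos: [352.5, -203.6, 253.1]
ee_rot: [-0.527, 0.528, -0.471, 0.471]
force: [1.4, 0.5, 0.0]
grip_width: 1.003
[[ 0.113 -0.     0.994]
 [-0.994 -0.     0.113]
 [ 0.    -1.    -0.   ]] [215.17492649 143.12167993 135.84312289]
```

```bash
python3 -m crank '[{"dp":[215,60,136],"roll":0,"gripper":0},{"dp":[215,60,136],"roll":0,"gripper":0},{"dp":[215,60,136],"roll":0,"gripper":0},{"dp":[215,60,136],"roll":0,"gripper":0},{"dp":[215,60,136],"roll":0,"gripper":0},{"dp":[215,60,136],"roll":0,"gripper":0},{"dp":[215,133,136],"roll":0,"gripper":0},{"dp":[215,133,136],"roll":0,"gripper":0},{"dp":[215,133,136],"roll":0,"gripper":0},{"dp":[215,133,136],"roll":0,"gripper":0}]'
python3 - <<'E'
from h import *
print(rot().round(3)[:,2],ctrl.sense()['eef_pos'])
s=eyes.capture('side');t=eyes.capture('top')
a=cv2.resize(s['color'][115:240,225:365],None,fx=4,fy=4,interpolation=cv2.INTER_CUBIC)
b=cv2.resize(t['color'][150:262,250:390],None,fx=4,fy=4,interpolation=cv2.INTER_CUBIC)
cv2.imwrite('pics/c1.png',cv2.resize(np.vstack([a,b])[:,:,::-1],None,fx=.63,fy=.63,interpolation=cv2.INTER_AREA))
E
```

```text
time_s: 3.2
eef_pos: [512.7, -396.9, 119.6]
ee_rot: [0.529, -0.528, 0.471, -0.469]
force: [-0.5, 0.2, 1.0]
grip_width: 0.998
[ 0.993  0.117 -0.002] [ 512.71871714 -396.89971414  119.62050524]
```

View pics/c1.png

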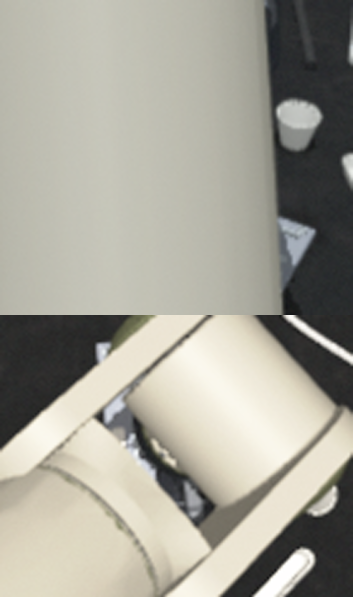

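The arm hides the gauge from both cameras here, so I'll refine the paddle-to-clip distance from the first pictures, rectified to the paddle-top and clip-top planes.

Run:
```python
from h import *
px,py,a=512.7,-402.1,.108;c,n=np.cos(a),np.sin(a);k=3
xs=np.arange(-90,30,1/k);ys=np.arange(45,-25,-1/k)
rows=[]
for z in(76,29):
    r=[]
    for nm in('side','top'):
        p=eyes.capture(nm);im=cv2.imread(f'pics/{nm}0.png')
        X,Y=np.meshgrid(xs,ys);W=np.stack([px+c*X-n*Y,py+n*X+c*Y,0*X+z],-1)
        uv=proj(p,W).reshape(*X.shape,2).astype(np.float32)
        o=cv2.remap(im,uv[...,0],uv[...,1],cv2.INTER_CUBIC)
        f=o.astype(float)
        if z==29:
            m=np.clip(f[...,2]-f[...,0]-40,0,None)  # brass: red-blue
            m[(Y<15)]=0
            print(nm,'brass centroid x,y',(m*X).sum()/m.sum(),(m*Y).sum()/m.sum())
            pr=m[(ys>22)&(ys<37)].sum(0);h=pr.max()/2;w=np.where(pr>h)[0];print(' halfmax x',xs[w[0]],xs[w[-1]])
            pr=m[:,(xs>-70)&(xs<-40)].sum(1);h=pr.max()/2;w=np.where(pr>h)[0];print(' halfmax y',ys[w[0]],ys[w[-1]])
        o=o.copy()
        for x in range(-90,30,10): cv2.line(o,(int((x+90)*k),0),(int((x+90)*k),12 if x else 209),(0,0,255),1)
        for y in(17,-17,29.5): cv2.line(o,(0,int((45-y)*k)),(12,int((45-y)*k)),(0,255,0),1)
        r.append(o)
    rows.append(np.hstack(r))
cv2.imwrite('pics/rect.png',np.vstack(rows))
```

```text
side brass centroid x,y -57.99446316000179 38.34467384899321
 halfmax x -61.00000000000041 -54.00000000000051
 halfmax y 45.0 31.999999999999908
top brass centroid x,y -56.82786590563028 29.30705251719795
 halfmax x -60.66666666666708 -53.000000000000526
 halfmax y 36.66666666666661 21.999999999999837
```

View pics/rect.png

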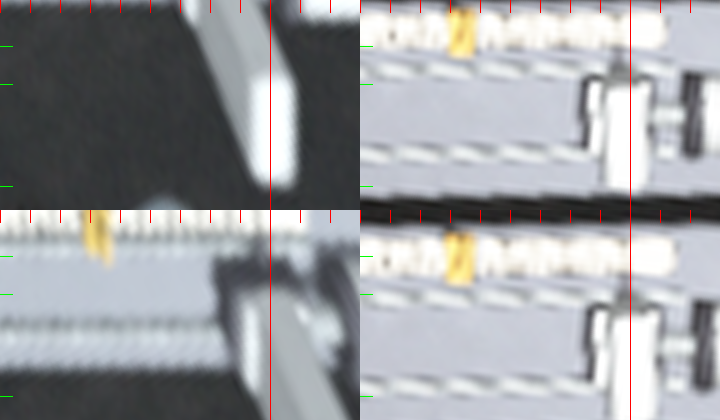

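Run:
```python
from h import *
for i in range(3):
    s=ctrl.sense();R=rot();p=np.array(s['eef_pos']);print(s['time_s'],p.round(2),(R.T@(np.array([512.3,-401.1,66])-p)).round(2),np.degrees(np.arctan2(R[1,2],R[0,2])),s['force'])
    eyes.capture('top')
```

```text
3.5 [ 513.29 -398.19  122.51] [ 2.63 56.51 -1.42] 6.715357724762844 [ 0.40716542 -0.07818738 -0.37346278]
3.55 [ 513.17 -398.11  121.98] [ 2.76 55.99 -1.29] 6.710435122659233 [-0.18291482 -0.97138925 -0.64503753]
3.6 [ 513.09 -398.08  121.57] [ 2.82 55.57 -1.2 ] 6.709279709703342 [-0.01874838  0.07928997  0.38411383]
```

```bash
python3 -m crank '[{"dp":[3,20,-1],"roll":0.008,"gripper":0},{"dp":[3,20,-1],"roll":0.008,"gripper":0},{"dp":[3,20,-1],"roll":0.008,"gripper":0},{"dp":[3,20,-1],"roll":0.008,"gripper":0},{"dp":[3,20,-1],"roll":0.008,"gripper":0}]'
python3 - <<'E'
from h import *
for i in range(2):
    s=ctrl.sense();R=rot();p=np.array(s['eef_pos']);print(s['time_s'],p.round(2),(R.T@(np.array([512.3,-401.1,66])-p)).round(2),np.degrees(np.arctan2(R[1,2],R[0,2])),s['force'])
    eyes.capture('top')
E
```

```text
time_s: 4.07
eef_pos: [512.5, -401.3, 101.2]
ee_rot: [-0.527, 0.527, -0.472, 0.472]
force: [0.1, 0.4, 0.1]
grip_width: 1.003
4.0667 [ 512.53 -401.27  101.24] [-0.23 35.24 -0.24] 6.255414998592784 [0.12386753 0.43531998 0.14853275]
4.1167 [ 512.52 -401.25  101.2 ] [-0.21 35.2  -0.23] 6.255044066512683 [-0.73354193  0.36732188 -1.09558015]
```

```bash
python3 -m crank '[{"dp":[0,10,-0.5],"roll":0,"gripper":0},{"dp":[0,20,-0.5],"roll":0,"gripper":0},{"dp":[0,28,-0.5],"roll":0,"gripper":0},{"dp":[0,35,-0.5],"roll":0,"gripper":0},{"dp":[0,35,-0.5],"roll":0,"gripper":0},{"dp":[0,35,-0.5],"roll":0,"gripper":0},{"dp":[0,35,-0.5],"roll":0,"gripper":140},{"dp":[0,35,-0.5],"roll":0,"gripper":140},{"dp":[0,35,-0.5],"roll":0,"gripper":140},{"dp":[0,35,-0.5],"roll":0,"gripper":140}]' 40
```

```text
time_s: 5.0
eef_pos: [511.9, -401.2, 65.6]
ee_rot: [-0.526, 0.527, -0.472, 0.472]
force: [-0.9, -0.5, -0.1]
grip_width: 0.462
```

```bash
python3 -m crank '[{"dp":[0,0,0],"roll":0,"gripper":180},{"dp":[0,0,0],"roll":0,"gripper":190},{"dp":[0,0,0],"roll":0,"gripper":195},{"dp":[0,0,0],"roll":0,"gripper":195}]' 20
python3 -m crank '[{"dp":[0,0,0],"roll":0,"gripper":205},{"dp":[0,0,0],"roll":0,"gripper":205},{"dp":[0,0,0],"roll":0,"gripper":205}]' 20
```

```text
time_s: 5.33
eef_pos: [511.8, -401.1, 65.3]
ee_rot: [0.527, -0.526, 0.472, -0.472]
force: [-0.4, -0.0, 0.1]
grip_width: 0.236
time_s: 5.58
eef_pos: [511.8, -401.2, 65.3]
ee_rot: [-0.526, 0.527, -0.472, 0.472]
force: [0.7, -0.0, 0.0]
grip_width: 0.199
```

```bash
python3 -m crank '[{"dp":[0,0,0],"roll":0,"gripper":215},{"dp":[0,0,0],"roll":0,"gripper":215},{"dp":[0,0,0],"roll":0,"gripper":225},{"dp":[0,0,0],"roll":0,"gripper":225},{"dp":[0,0,0],"roll":0,"gripper":225}]' 20
```

```text
time_s: 6.0
eef_pos: [511.9, -401.1, 65.4]
ee_rot: [0.527, -0.526, 0.472, -0.472]
force: [2.8, -0.0, -0.5]
grip_width: 0.158
```

Gripped; force +2.8 N along +x means the paddle is just off its stop. Feel for home with small steps toward +x.

```bash
python3 -m crank '[{"dp":[0,0,0],"roll":0,"gripper":255},{"dp":[0,0,0],"roll":0,"gripper":255},{"dp":[0,0,0],"roll":0,"gripper":255}]' 60
python3 -m crank '[{"dp":[0,0,0.5],"roll":0,"gripper":255},{"dp":[0,0,0.5],"roll":0,"gripper":255},{"dp":[0,0,0.5],"roll":0,"gripper":255}]'
python3 -m crank '[{"dp":[0,0,0.5],"roll":0,"gripper":255},{"dp":[0,0,0.5],"roll":0,"gripper":255},{"dp":[0,0,0.5],"roll":0,"gripper":255}]'
```

```text
time_s: 6.25
eef_pos: [511.9, -401.1, 65.4]
ee_rot: [0.527, -0.526, 0.472, -0.472]
force: [2.7, 0.4, 0.9]
grip_width: 0.159
time_s: 6.5
eef_pos: [512.0, -401.1, 65.4]
ee_rot: [-0.526, 0.527, -0.472, 0.472]
force: [-2.4, 1.9, 3.5]
grip_width: 0.152
time_s: 6.75
eef_pos: [512.1, -401.1, 65.4]
ee_rot: [-0.526, 0.527, -0.473, 0.472]
force: [-5.9, 1.7, 4.9]
grip_width: 0.155
```

```bash
python3 -m crank '[{"dp":[0,0,-4],"roll":0,"gripper":255},{"dp":[0,0,-10],"roll":0,"gripper":255},{"dp":[0,0,-16],"roll":0,"gripper":255},{"dp":[0,0,-22],"roll":0,"gripper":255},{"dp":[0,0,-28],"roll":0,"gripper":255},{"dp":[0,0,-34],"roll":0,"gripper":255},{"dp":[0,0,-40],"roll":0,"gripper":255},{"dp":[0,0,-45],"roll":0,"gripper":255},{"dp":[0,0,-49],"roll":0,"gripper":255},{"dp":[0,0,-51],"roll":0,"gripper":255}]'
python3 - <<'E'
from h import *
for i in range(2):
    s=ctrl.sense();R=rot();p=np.array(s['eef_pos']);print(s['time_s'],p.round(2),((p-[511.95,-401.1,65.4])@[.994,.108,0]).round(2),((p-[511.95,-401.1,65.4])@[-.108,.994,0]).round(2),np.degrees(np.arctan2(R[1,2],R[0,2])),s['force'],s['grip_width'])
    q=eyes.capture(['top','side'][i]); save(q,'h%d'%i)
    for r in models.spot_point(q,'paddle_gauge_set_mark')[:2]: print(r)
    for r in models.spot_point(q,'paddle_grip')[:2]: print(r)
a=cv2.imread('pics/h1.png')[110:250,220:370];b=cv2.imread('pics/h0.png')[150:290,250:400]
cv2.imwrite('pics/h.png',cv2.resize(np.hstack([a,b]),None,fx=2.6,fy=2.6,interpolation=cv2.INTER_CUBIC))
E
```

```text
time_s: 7.58
eef_pos: [461.7, -406.8, 65.4]
ee_rot: [0.527, -0.526, 0.472, -0.473]
force: [7.7, -0.6, 0.6]
grip_width: 0.16
7.5833 [ 461.71 -406.84   65.43] -50.55 -0.28 6.214972661136486 [ 7.7444617  -0.62339258  0.6211772 ] 0.16041058764108604
7.7333 [ 461.91 -406.83   65.44] -50.36 -0.29 6.216440089632223 [ 6.67835001 -0.33960683  0.60764745] 0.1537068562209669
```

View pics/h.png

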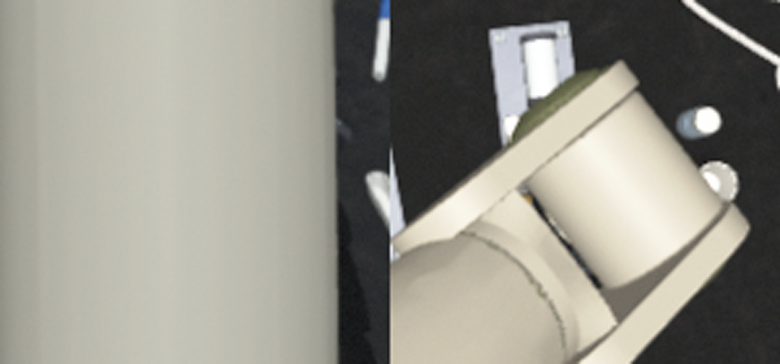

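Only a sliver of brass shows (~(527,198) in the crop); the arm hides the rest. One more zoom of the initial pictures at scale height, to compare pointer and clip directly.

Run:
```python
from h import *
px,py,a=512.7,-402.1,.108;c,n=np.cos(a),np.sin(a);k=8
xs=np.arange(-70,25,1/k);rows=[]
for nm,z,y1,y0 in(('side',20,42,8),('top',20,42,8)):
    p=eyes.capture(nm);im=cv2.imread(f'pics/{nm}0.png');ys=np.arange(y1,y0,-1/k)
    X,Y=np.meshgrid(xs,ys);W=np.stack([px+c*X-n*Y,py+n*X+c*Y,0*X+z],-1)
    uv=proj(p,W).reshape(*X.shape,2).astype(np.float32)
    o=cv2.remap(im,uv[...,0],uv[...,1],cv2.INTER_CUBIC)
    for x in range(-70,25,5): cv2.line(o,(int((x+70)*k),0),(int((x+70)*k),14 if x%10==0 else 7),(0,0,255),1)
    rows.append(o)
    f=o.astype(float)
    for lo,hi in((20,22),(22,24),(17,20),(24,27)):
        pr=f[(ys>lo)&(ys<hi)].mean((0,2)); print(nm,lo,hi,[(int(x),int(v)) for x,v in zip(xs[::8],pr[::8]) if -14<x<12])
cv2.imwrite('pics/rect2.png',np.vstack(rows))
```

```text
side 20 22 [(-13, 161), (-12, 170), (-11, 175), (-10, 173), (-9, 160), (-8, 152), (-7, 152), (-6, 152), (-5, 144), (-4, 130), (-3, 114), (-2, 102), (-1, 99), (0, 106), (1, 115), (2, 121), (3, 132), (4, 144), (5, 162), (6, 171), (7, 175), (8, 167), (9, 168), (10, 180), (11, 200)]
side 22 24 [(-13, 185), (-12, 193), (-11, 202), (-10, 203), (-9, 196), (-8, 188), (-7, 180), (-6, 174), (-5, 163), (-4, 150), (-3, 133), (-2, 118), (-1, 109), (0, 112), (1, 123), (2, 138), (3, 152), (4, 171), (5, 187), (6, 200), (7, 202), (8, 199), (9, 197), (10, 201), (11, 211)]
side 17 20 [(-13, 106), (-12, 107), (-11, 108), (-10, 104), (-9, 98), (-8, 91), (-7, 92), (-6, 94), (-5, 92), (-4, 86), (-3, 81), (-2, 78), (-1, 80), (0, 90), (1, 100), (2, 103), (3, 99), (4, 100), (5, 100), (6, 102), (7, 101), (8, 103), (9, 108), (10, 128), (11, 157)]
side 24 27 [(-13, 174), (-12, 180), (-11, 187), (-10, 187), (-9, 185), (-8, 181), (-7, 177), (-6, 170), (-5, 162), (-4, 154), (-3, 144), (-2, 132), (-1, 122), (0, 123), (1, 132), (2, 144), (3, 157), (4, 169), (5, 183), (6, 192), (7, 194), (8, 191), (9, 186), (10, 186),
[... 431 characters left out ...]
, 175), (-1, 178), (0, 190), (1, 206), (2, 222), (3, 228), (4, 232), (5, 236), (6, 238), (7, 241), (8, 242), (9, 244), (10, 245), (11, 242)]
top 17 20 [(-13, 211), (-12, 213), (-11, 214), (-10, 214), (-9, 212), (-8, 209), (-7, 205), (-6, 203), (-5, 192), (-4, 178), (-3, 163), (-2, 150), (-1, 148), (0, 161), (1, 183), (2, 197), (3, 200), (4, 205), (5, 207), (6, 210), (7, 212), (8, 212), (9, 212), (10, 209), (11, 206)]
top 24 27 [(-13, 246), (-12, 244), (-11, 244), (-10, 249), (-9, 248), (-8, 240), (-7, 232), (-6, 234), (-5, 241), (-4, 240), (-3, 235), (-2, 232), (-1, 231), (0, 236), (1, 245), (2, 253), (3, 254), (4, 254), (5, 254), (6, 254), (7, 254), (8, 254), (9, 254), (10, 254), (11, 253)]
```

View pics/rect2.png

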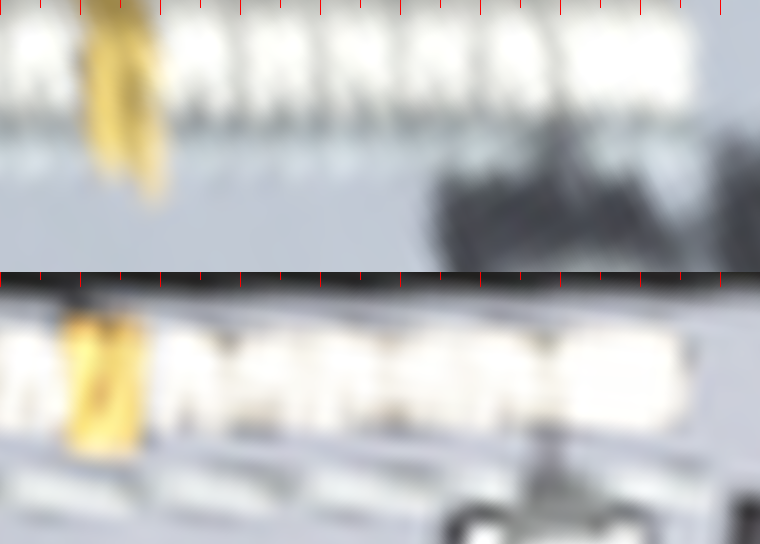

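The scale ticks (10 mm) help: the zero tick lines up with the pointer, and the clip reads about 56.0 from the top and about 55.6 from the side. I'll aim for about 55.7.

```bash
python3 -m crank '[{"dp":[0,0,-1.5],"roll":0,"gripper":255},{"dp":[0,0,-3],"roll":0,"gripper":255},{"dp":[0,0,-4],"roll":0,"gripper":255},{"dp":[0,0,-4.6],"roll":0,"gripper":255},{"dp":[0,0,-4.8],"roll":0,"gripper":255},{"dp":[0,0,-4.8],"roll":0,"gripper":255},{"dp":[0,0,-4.8],"roll":0,"gripper":255}]'
python3 - <<'E'
from h import *
s=ctrl.sense();p=np.array(s['eef_pos']);print(((p-[511.95,-401.1,65.4])@[.994,.108,0]).round(2),s['force'])
E
```

```text
time_s: 8.57
eef_pos: [457.4, -407.3, 65.4]
ee_rot: [0.527, -0.526, 0.472, -0.473]
force: [5.6, -0.2, 1.0]
grip_width: 0.157
-54.93 [ 5.60717918 -0.1781563   1.04749221]
```

```bash
python3 -m crank '[{"dp":[0,0,-0.4],"roll":0,"gripper":255},{"dp":[0,0,-0.7],"roll":0,"gripper":255},{"dp":[0,0,-0.7],"roll":0,"gripper":255},{"dp":[0,0,-0.7],"roll":0,"gripper":255},{"dp":[0,0,-0.7],"roll":0,"gripper":255},{"dp":[0,0,-0.7],"roll":0,"gripper":255},{"dp":[0,0,-0.7],"roll":0,"gripper":255},{"dp":[0,0,-0.7],"roll":0,"gripper":255},{"dp":[0,0,-0.7],"roll":0,"gripper":255},{"dp":[0,0,-0.7],"roll":0,"gripper":255}]'
python3 - <<'E'
from h import *
s=ctrl.sense();p=np.array(s['eef_pos']);print(((p-[511.95,-401.1,65.4])@[.994,.108,0]).round(2),s['force'],s['grip_width'])
E
```

```text
time_s: 9.4
eef_pos: [456.7, -407.4, 65.4]
ee_rot: [0.527, -0.526, 0.472, -0.473]
force: [7.3, -0.2, 0.4]
grip_width: 0.161
-55.59 [ 7.30842731 -0.20023038  0.39520646] 0.16133402458514773
```

```bash
for i in 1 2; do python3 -m crank '[{"dp":[0,0,0],"roll":0,"gripper":255},{"dp":[0,0,0],"roll":0,"gripper":255},{"dp":[0,0,0],"roll":0,"gripper":255},{"dp":[0,0,0],"roll":0,"gripper":255},{"dp":[0,0,0],"roll":0,"gripper":255},{"dp":[0,0,0],"roll":0,"gripper":255},{"dp":[0,0,0],"roll":0,"gripper":255},{"dp":[0,0,0],"roll":0,"gripper":255},{"dp":[0,0,0],"roll":0,"gripper":255},{"dp":[0,0,0],"roll":0,"gripper":255}]'; done
python3 -m crank '[{"dp":[0,0,0],"roll":0,"gripper":255},{"dp":[0,0,0],"roll":0,"gripper":255},{"dp":[0,0,0],"roll":0,"gripper":255},{"dp":[0,0,0],"roll":0,"gripper":255},{"dp":[0,0,0],"roll":0,"gripper":255},{"dp":[0,0,0],"roll":0,"gripper":255}]'
python3 - <<'E'
from h import *
s=ctrl.sense();p=np.array(s['eef_pos']);print(((p-[511.95,-401.1,65.4])@[.994,.108,0]).round(2),s['force'],s['grip_width'])
E
```

```text
time_s: 10.23
eef_pos: [456.7, -407.4, 65.4]
ee_rot: [0.527, -0.526, 0.472, -0.473]
force: [6.7, 0.4, 0.9]
grip_width: 0.157
time_s: 11.07
eef_pos: [456.7, -407.4, 65.4]
ee_rot: [0.527, -0.526, 0.472, -0.473]
force: [7.2, -0.7, 1.2]
grip_width: 0.155
time_s: 11.57
eef_pos: [456.7, -407.4, 65.4]
ee_rot: [0.527, -0.526, 0.472, -0.473]
force: [6.5, -1.1, 0.3]
grip_width: 0.151
-55.6 [ 6.52827146 -1.07020329  0.32186001] 0.1506388162887119
```

```bash
python3 -m crank '[{"dp":[0,0,1],"roll":0,"gripper":255},{"dp":[0,0,4],"roll":0,"gripper":255},{"dp":[0,0,7],"roll":0,"gripper":255},{"dp":[0,0,10],"roll":0,"gripper":255},{"dp":[0,0,13],"roll":0,"gripper":255},{"dp":[0,0,16],"roll":0,"gripper":255},{"dp":[0,0,19],"roll":0,"gripper":255},{"dp":[0,0,22],"roll":0,"gripper":255},{"dp":[0,0,25],"roll":0,"gripper":255},{"dp":[0,0,28],"roll":0,"gripper":255}]'
python3 -m crank '[{"dp":[0,0,3],"roll":0,"gripper":255},{"dp":[0,0,6],"roll":0,"gripper":255},{"dp":[0,0,9],"roll":0,"gripper":255},{"dp":[0,0,12],"roll":0,"gripper":255},{"dp":[0,0,15],"roll":0,"gripper":255},{"dp":[0,0,18],"roll":0,"gripper":255},{"dp":[0,0,20],"roll":0,"gripper":255},{"dp":[0,0,22],"roll":0,"gripper":255},{"dp":[0,0,23.5],"roll":0,"gripper":255},{"dp":[0,0,24.5],"roll":0,"gripper":255}]'
python3 -m crank '[{"dp":[0,0,0.8],"roll":0,"gripper":255},{"dp":[0,0,1.6],"roll":0,"gripper":255},{"dp":[0,0,2.2],"roll":0,"gripper":255},{"dp":[0,0,2.6],"roll":0,"gripper":255},{"dp":[0,0,3],"roll":0,"gripper":255},{"dp":[0,0,3],"roll":0,"gripper":255},{"dp":[0,0,3],"roll":0,"gripper":255},{"dp":[0,0,3],"roll":0,"gripper":255}]'
python3 - <<'E'
from h import *
s=ctrl.sense();p=np.array(s['eef_pos']);print(((p-[511.95,-401.1,65.4])@[.994,.108,0]).round(2),s['force'],s['grip_width'])
E
```

```text
time_s: 12.4
eef_pos: [484.5, -404.3, 65.4]
ee_rot: [-0.526, 0.526, -0.472, 0.472]
force: [5.3, 1.1, 2.3]
grip_width: 0.156
time_s: 13.23
eef_pos: [508.9, -401.5, 65.4]
ee_rot: [-0.526, 0.527, -0.472, 0.472]
force: [2.1, -0.3, 5.3]
grip_width: 0.154
time_s: 13.9
eef_pos: [511.8, -401.2, 65.4]
ee_rot: [-0.526, 0.526, -0.472, 0.472]
force: [2.3, 0.3, 4.6]
grip_width: 0.153
-0.17 [2.33117583 0.27071826 4.64016578] 0.15257247569237187
```

```bash
python3 -m crank '[{"dp":[0,0,0.4],"roll":0,"gripper":255},{"dp":[0,0,0.8],"roll":0,"gripper":255},{"dp":[0,0,0.8],"roll":0,"gripper":255},{"dp":[0,0,0.8],"roll":0,"gripper":255}]'
python3 - <<'E'
from h import *
s=ctrl.sense();p=np.array(s['eef_pos']);print(((p-[511.95,-401.1,65.4])@[.994,.108,0]).round(2),s['force'],s['grip_width'])
E
```

```text
time_s: 14.23
eef_pos: [512.0, -401.1, 65.4]
ee_rot: [-0.526, 0.527, -0.472, 0.472]
force: [-2.2, 0.6, 6.5]
grip_width: 0.154
0.07 [-2.24890013  0.62173116  6.46704803] 0.15443929401648346
```

On the stop. Open the jaws gently and lift straight up.

```bash
python3 -m crank '[{"dp":[0,0,0],"roll":0,"gripper":200},{"dp":[0,0,0],"roll":0,"gripper":180},{"dp":[0,0,0],"roll":0,"gripper":140},{"dp":[0,0,0],"roll":0,"gripper":120},{"dp":[0,0,0],"roll":0,"gripper":120},{"dp":[0,0,0],"roll":0,"gripper":120}]'
python3 -m crank '[{"dp":[0,-8,0],"roll":0,"gripper":120},{"dp":[0,-25,0],"roll":0,"gripper":120},{"dp":[0,-50,0],"roll":0,"gripper":120},{"dp":[0,-80,0],"roll":0,"gripper":120},{"dp":[0,-110,0],"roll":0,"gripper":120},{"dp":[0,-140,0],"roll":0,"gripper":120},{"dp":[0,-150,0],"roll":0,"gripper":120},{"dp":[0,-150,0],"roll":0,"gripper":120}]'
```

```text
time_s: 14.73
eef_pos: [512.5, -401.0, 65.1]
ee_rot: [-0.526, 0.526, -0.472, 0.472]
force: [-1.1, -0.7, 0.9]
grip_width: 0.526
time_s: 15.4
eef_pos: [513.2, -401.7, 218.8]
ee_rot: [-0.526, 0.527, -0.47, 0.474]
force: [-0.1, 0.2, 0.1]
grip_width: 0.525
```

```bash
python3 -m crank '[{"dp":[-170,0,-150],"roll":0,"gripper":120},{"dp":[-170,0,-150],"roll":0,"gripper":120},{"dp":[-170,0,-150],"roll":0,"gripper":120},{"dp":[-170,0,-150],"roll":0,"gripper":120},{"dp":[-170,0,-150],"roll":0,"gripper":120},{"dp":[-170,0,-150],"roll":0,"gripper":120},{"dp":[-170,0,-150],"roll":0,"gripper":120},{"dp":[-170,0,-150],"roll":0,"gripper":120}]'
python3 -m crank '[{"dp":[-300,0,0],"roll":0,"gripper":120},{"dp":[-300,0,0],"roll":0,"gripper":120},{"dp":[-300,0,0],"roll":0,"gripper":120},{"dp":[-300,0,0],"roll":0,"gripper":120},{"dp":[-300,0,0],"roll":0,"gripper":120},{"dp":[-300,0,0],"roll":0,"gripper":120},{"dp":[-300,0,0],"roll":0,"gripper":120},{"dp":[-300,0,0],"roll":0,"gripper":120},{"dp":[-300,0,0],"roll":0,"gripper":120},{"dp":[-300,0,0],"roll":0,"gripper":120}]'
python3 - <<'E'
from h import *
s=eyes.capture('side');t=eyes.capture('top');save(s,'s9');save(t,'t9')
a=np.vstack([cv2.imread('pics/side0.png')[155:290,180:360],cv2.imread('pics/s9.png')[155:290,180:360]])
b=np.vstack([cv2.imread('pics/top0.png')[150:265,205:345],cv2.imread('pics/t9.png')[150:265,205:345]])
b=cv2.resize(b,None,fx=270/230,fy=270/230)
cv2.imwrite('pics/end.png',cv2.resize(np.hstack([a,b]),None,fx=2.2,fy=2.2,interpolation=cv2.INTER_CUBIC))
for n,q in(('side0',s),('top0',t)):
    d=np.abs(cv2.imread(f'pics/{n}.png')[...,::-1].astype(int)-q['color']).max(2); r=d[150:265,205:360];print(n,(r>40).sum(),r.max())
E
```

```text
time_s: 16.07
eef_pos: [344.5, -247.9, 214.7]
ee_rot: [0.526, -0.526, 0.472, -0.472]
force: [0.4, -0.3, -0.4]
grip_width: 0.529
time_s: 16.9
eef_pos: [312.9, 49.8, 215.0]
ee_rot: [-0.527, 0.527, -0.472, 0.471]
force: [0.1, -0.1, 0.5]
grip_width: 0.53
side0 15833 166
top0 0 15
```

View pics/end.png

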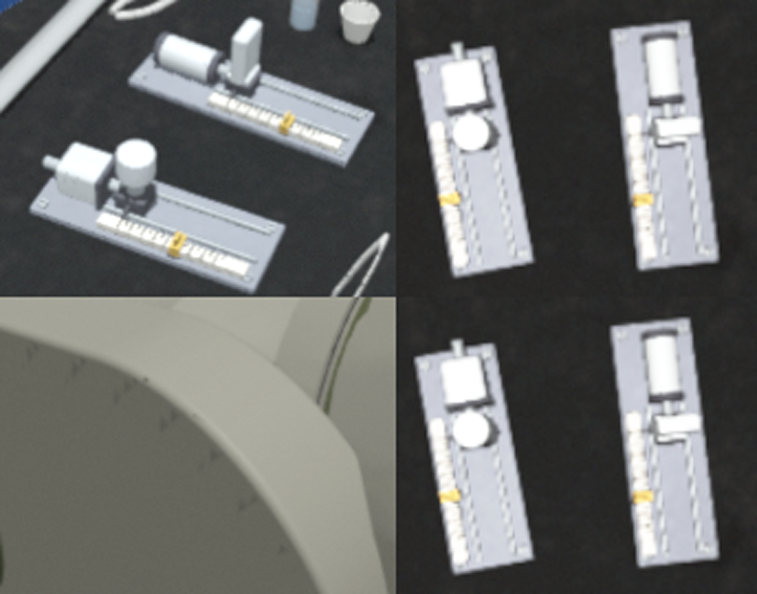

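The last top picture matches the first one pixel for pixel (no changes above the noise). The paddle is home, both clips and the knob are unmoved, and the robot is clear. Handing in.

```bash
python3 -c "
from rig import ctrl
print(ctrl.finish_job(), ctrl.sense()['time_s'])"
```

```text
the job is handed in; nothing more can be done
the job is handed in; nothing more can be done
```

I pulled the paddle out 55.6 mm and held it still there for about 2.6 s. I then eased it back until it pressed on its home stop, let go, and moved the arm clear. The job was handed in at about 17 s.

**Checks that agreed**
- **Hold:** the measured position stayed within 0.1 mm. The pull force of about 7 N matched the 6.85 N expected from the spring at that distance.
- **Final state:** the last top picture shows no change from the first around the two gauges. The paddle is home, and the knob and both clips are where they were.

**Checks that disagreed or could not be made**
- **Mark position:** the arm hid the pointer from both cameras during the hold, so I never saw it level with the clip. The distance comes from the first pictures. The scale ticks gave 55.6 mm (side) and 56.0 mm (top). The other estimates ran from about 55 to 58 mm, so the pointer could be a millimetre or two off the clip, more likely short than past it.
- **Side view:** in the last side picture the arm blocked the gauges, so the final check rests on the top view alone.

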